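Lock the lamp cover of the microscope's light source

TASK

The blue lamp cover of the white light-source box is standing slightly ajar. Set your fingertips in the slot of its round black dial, press the cover down shut, and while holding it down turn the dial a quarter turn clockwise (seen from above) until the cover is locked, then take your fingers clear. Only push and turn with the fingertips, without forcing: do not grip or lift the cover, and leave everything else on the bench where it stands.

Things in the scene. Friction and masses are not known exactly. Their poses are not given: they have to be found in the camera images.
- lightbox: White light-source box, fixed, 230 (x) x 170 (y) x 90 mm high; origin at the centre of its underside, on the bench; its -x side is the front, z up. The front 165 mm of its top is the blue hinged cover, the rear a fixed deck. With the cover shut the dial's axis is at x -65, y 0 mm; heights above the bench: cover top 98, slot floor 101, top of dial and collar 115 mm.
- cover (a joint): Angle of the blue cover, rad: 0 shut (level), positive raised at the front. Hinge line across the box at its x = +50 mm, 92 mm above the bench. A spring holds it ajar at about 0.14 (dial 16 mm higher); pressing it shut at the dial takes 3 to 4 N, firm stop at -0.012. Let go unlocked, it springs up again; locked, it rises about 2 mm and stays.
- dial (a joint): Turn of the dial, rad, clockwise from above: 0 unlocked, slot along the box's x; 1.57 locked, slot along its y, towards two green dots; stop at 1.62. Starts at 0 to 0.45, stays where left, friction 0.05 Nm. From about 0.9 on its tongue runs under a catch in the box, only if the cover is pressed shut; turned with the cover up, it lies above the catch and keeps the cover from shutting.
- slot (a point): Centre of the slot's floor, on the dial's axis; x along the slot, z up out of it (tilts with the cover). Black round dial, 68 mm across, with a straight slot 30 mm wide, 68 long, 14 deep across its middle, yellow floor. A fixed aluminium collar, 84 mm outside, 72 inside, as high as the dial, closes the slot's ends.
- filter: Grey filter cap, 40 mm across, 18 mm high, standing on the rear deck of the box; origin at the centre of its underside. To be left alone.
- reagent: Amber jar with a blue cap, 56 mm across, 100 mm high, left of the box; origin at the centre of its underside. To be left alone.
- driver: Screwdriver with a red handle, 160 mm long, lying right of the box; origin at the centre of its underside. To be left alone.
- beaker: Glass beaker, 70 mm across, 90 mm high; origin at the centre of its underside. To be left alone.
- slidebox: Orange open slide tray, 100 x 80 x 35 mm; origin at the centre of its underside. To be left alone.
- dish: White dish, 90 mm across, 18 mm high; origin at the centre of its underside. To be left alone.
- wash: White bottle with a red cap, 60 mm across, 130 mm high; origin at the centre of its underside. To be left alone.

How it is judged:
By the outcome, as a careful person would: the job done as asked, in the order asked, and still so for the second after the job is handed in, with the robot touching nothing.
It also fails if it takes over 35 s, if anything falls off the work surface, if the arm or the gripper's body presses on something with over 40 N, if the wrist force passes 120 N, or if a joint passes its speed limit or range.

ROBOT

A 6-joint arm with a two-finger parallel gripper is mounted at the origin on the work surface. World frame = base frame: x ahead of the robot, y to its left, z up, the work surface at z = 0. Lengths are in m, angles in rad, forces in N, time in s.
With the tool pointing down it reaches from about 0.25 to 0.775 m from the base axis. Payload 4 kg.
Tool frame: the origin (TCP) lies on the centre line of the jaws, within the pads' length; the fingertips stand 8 mm ahead of it and the grasp point (between the pads) lies 11 mm behind it; z points along the fingers, y is the direction in which the jaws open and shut (so a half turn about z gives the same grasp; the last joint's range is limited). The gripper opens to 94 mm and grips with 3 to 60 N. Pads are 16 mm wide; open, the fingers measure 119 mm over their backs; the gripper's body (75 mm by 177 mm) begins 78 mm behind the grasp point.
Start: joints at [-1.367, 0.087, 1.371, -0, 1.684, -0.103], TCP at [0.166, -0.524, 0.214] pointing down, gripper open.
Joint ranges: [-3.1, 3.1], [-0.76, 2.03], [0.27, 2.55], [-1.08, 4.22], [0.17, 2.65], [-2.57, 2.57]. Speed limits (rad/s): [2.79, 2.79, 3.14, 3.14, 3.14, 3.14].

INTERFACE

Orientations are given as [roll, pitch, yaw] about the fixed x, y, z axes, in that order (R = Rz(yaw) Ry(pitch) Rx(roll)).
In Python, from bench import * gives the robot as it stands.
- The arm moves only by the tool step_arm, never from a script. Its argument "steps" is a list of rows, each an object of numbers: "jaw": the opening, from 0 (shut) to 1 (fully open); "tx", "ty", "tz": the shift along the tool's x, y, z in m; "ax", "ay", "az": the turn, a rotation vector about the tool's x, y, z in rad. In form: [{"jaw": .., "tx": .., "ty": .., "tz": .., "ax": .., "ay": .., "az": ..}, ...]. A call has 1 to 8 rows; each row is the pose to reach, as a shift and turn from the pose measured when the call began, along the tool's axes at that moment; what a row does not reach only later rows make up. A row lasts 1/10 s, in which the tool goes at most 50 mm and 8.59 degrees, less where a joint would pass 70% of its speed; a pose out of reach is approached as far as the arm can. A call with a gripper value outside its range is refused whole. The fingers move at their own pace and stop on an object; the grip force is fixed at half the most. Time passes only in rows, so rows that repeat a pose let the fingers close. It gives the time, the measured TCP pose, the force and the opening at its end, in the units of the state.
- get_obs(): the state, without advancing time (a new reading comes with each control period).
- snapshot(name): name is "scene" or "top" or "wrist"; returns (picture, depth): 400x640x3 uint8, red, green, blue; 400x640 float32, m along the optical axis (not along the pixel's ray), 0 where there is no reading.
- camera_model(name): a dict with "intrinsics" (3x3 intrinsics, pixels), "origin" and "orientation" of the camera in the world. Camera axes: x right, y down, z forward; pixel columns grow to the right and rows downward; lengths in m; the calibration is good to about 2 mm. A picture is of the moment at which its call begins: read the wrist's pose just before it. camera_model takes no time and is no camera call; for the wrist camera it gives the pose at the moment of the call.
- close_job(): hands the job in, once; it reports no verdict.
Trained networks look in the newest picture that a camera, given by its name, has taken for a name from the list of things; names that differ only in an ending like _2 or _b are one class to them, and where a whole thing is asked for, a point or a joint stands for the part that bears it (a point fixed in the world has none). Each returns a list of dicts, best first, with "confidence" (0 to 1); they miss things now and then, are a little off and sometimes report something else, mostly with a low value. They report only what shows in the picture. A call takes as long as a camera call.
- silhouettes(camera, query): "pixels" (400x640 bool, what is visible of it) and "rect" ([left, top, right, bottom] in pixels, round what is visible of it).
The state is a dict: "time": time; "joint_positions": joint angles; "qvel": joint speeds; "joint_torque": joint torques, N m; "tool_pos": TCP position; "ee_rot": TCP orientation; "wrist_force": force on the tool from outside, world axes, zero at the start; "wrist_torque": the same for the moment, N m; "width": finger opening in m.
Only numpy, scipy, OpenCV 4.12 (cv2) and the standard library are available. Lean on these libraries where they do the work, as an engineer would, in place of code of your own. Each camera call takes 0.05 s, during which the arm holds its last target. There are 200 camera calls.

## Working session

There is one attempt and no reset: what is moved stays moved. The work goes in short steps, Python scripts to look and compute and a tool call to move; the robot and the scene stay as the last step left them, time stands still between calls to the robot, and variables do not carry over. Pictures are saved under pics/ and viewed, about 8 in all and at most 12, crops included, and the job is handed in when it is done.

Besides the shell and the picture viewer there is one more tool, called after "Call:" by a JSON object that holds its "fn" and its "kwargs", one argument or row to a line. step_arm: Moves the arm, as the interface text tells. Its arguments: {"type":"object","properties":{"steps":{"type":"array"}},"required":["steps"]}

```bash
mkdir -p pics; cat > h.py <<'E'
from bench import *
import numpy as np, cv2
def shot(n,f=None):
    cm=camera_model(n); p,d=snapshot(n)
    if f: cv2.imwrite('pics/'+f,p[:,:,::-1])
    return p,d,cm
def Rm(cm):
    o=np.array(cm['orientation'],float)
    if o.shape==(3,3): return o
    from scipy.spatial.transform import Rotation as R
    return R.from_euler('xyz',o).as_matrix() if o.size==3 else R.from_quat(o).as_matrix()
def cloud(d,cm):
    K=np.array(cm['intrinsics']); v,u=np.mgrid[:400,:640]
    P=np.stack([(u-K[0,2])/K[0,0]*d,(v-K[1,2])/K[1,1]*d,d],-1)
    return P@Rm(cm).T+np.array(cm['origin'])
E
python3 - <<'E'
from h import *
print(get_obs())
for n in ('top','scene'):
    p,d,cm=shot(n,n+'1.png'); C=cloud(d,cm); print(n,cm)
    for q in ('lightbox','cover','dial','slot','filter'):
        for s in silhouettes(n,q)[:2]:
            m=s['pixels']&(d>0); print(q,round(s['confidence'],2),s['rect'],np.median(C[m],0).round(3) if m.any() else None)
E
```

```text
{'time': 0.0, 'joint_positions': array([-1.36706321e+00,  8.79388539e-02,  1.37223482e+00, -2.49312608e-05,
        1.68360751e+00, -1.03055034e-01]), 'qvel': array([ 0.00193821, -0.00066787,  0.00040766, -0.00042253, -0.00014275,
        0.00117846]), 'joint_torque': array([-7.57675070e-05, -3.40178275e+01, -3.02432942e+01,  7.18917092e-02,
        3.28360533e-02, -1.62543643e-04]), 'tool_pos': array([ 0.16600187, -0.52379222,  0.21232286]), 'ee_rot': array([-3.13941319e+00, -2.00492243e-04,  3.06785155e-01]), 'wrist_force': array([ 0.03795195, -0.6677843 , -0.01188904]), 'wrist_torque': array([-0.00120572, -0.04818455, -0.03321798]), 'width': 0.09387316785310583}
top {'intrinsics': array([[361.41191439,   0.        , 315.84777382],
       [  0.        , 361.41191439, 197.49622576],
       [  0.        ,   0.        ,   1.        ]]), 'origin': array([ 0.31417623, -0.01605388,  1.26897136]), 'orientation': array([-2.89753793, -0.00589762, -1.42657781])}
lightbox 0.81 [273.5, 170.0, 328.2, 247.7] [0.553 0.07  0.104]
cover 0.62 [273.0, 187.4, 326.6, 241.8] [0.538 0.063 0.111]
dial 0.8
[... 184 characters left out ...]
ics': array([[440.3227946 ,   0.        , 318.0850915 ],
       [  0.        , 440.3227946 , 196.45610316],
       [  0.        ,   0.        ,   1.        ]]), 'origin': array([ 0.97962117, -0.61997352,  1.11716694]), 'orientation': array([-2.51144206, -0.01158988,  0.54205064])}
lightbox 0.75 [265.9, 148.8, 362.9, 235.0] [0.578 0.029 0.096]
cover 0.7 [272.0, 151.8, 338.1, 211.3] [0.548 0.052 0.108]
dial 0.56 [286.4, 164.0, 310.2, 178.1] [0.512 0.061 0.124]
dial 0.51 [330.4, 193.2, 346.3, 211.6] [0.668 0.036 0.105]
slot 0.88 [284.2, 158.7, 307.8, 177.4] [0.513 0.059 0.124]
slot 0.27 [331.4, 193.0, 346.7, 209.7] [0.668 0.035 0.105]
filter 0.71 [330.1, 193.1, 348.6, 209.5] [0.667 0.034 0.105]
```

```bash
python3 -c "
import cv2,numpy as np
cv2.imwrite('pics/both.png',cv2.resize(np.vstack([cv2.imread('pics/top1.png'),cv2.imread('pics/scene1.png')]),(480,600)))"
```

```text
(no output)
```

View pics/top1.png

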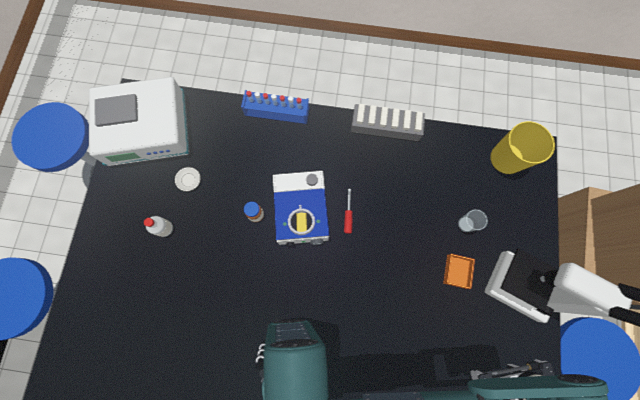

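The top view shows the light box at cols 273–328, rows 170–247. The dial is at about (301,222), the filter at (312,180), the driver right of the box and the jar left of it.

```bash
python3 - <<'E'
from h import *
o=get_obs();cm=camera_model('wrist')
from scipy.spatial.transform import Rotation as R
T=R.from_euler('xyz',o['ee_rot']).as_matrix()
print('cam in tool',T.T@(cm['origin']-o['tool_pos']),'\n',T.T@Rm(cm),cm['intrinsics'][0])
for n in ('top','scene'):
    p,d,cm=shot(n);C=cloud(d,cm)
    s=silhouettes(n,'lightbox')[0]['pixels']&(C[...,2]>.08)&(C[...,2]<.12)
    r=cv2.minAreaRect((C[s][:,:2]*1000).astype(np.float32));print(n,r)
    b=(p[...,2].astype(int)>p[...,0]+60)&(np.abs(C[...,0]-.55)<.13)&(np.abs(C[...,1]-.06)<.1)&(C[...,2]>.085)
    print(b.sum(),cv2.minAreaRect((C[b][:,:2]*1000).astype(np.float32)))
E
```

```text
cam in tool [ 0.06553211  0.00034097 -0.16926547] 
 [[ 6.33532595e-04 -9.73652654e-01 -2.28035321e-01]
 [ 9.99999741e-01  6.94809296e-04 -1.88437847e-04]
 [ 3.41914071e-04 -2.28035142e-01  9.73652842e-01]] [323.02000504   0.         322.5825762 ]
top ((572.1530151367188, 69.76461791992188), (230.6747283935547, 170.14346313476562), 13.198253631591797)
2666 ((572.5584106445312, 69.05277252197266), (229.8009033203125, 168.9124298095703), 13.232585906982422)
scene ((573.6118774414062, 65.29873657226562), (230.02793884277344, 176.05836486816406), 13.35317325592041)
2831 ((572.9996337890625, 65.81100463867188), (228.54287719726562, 171.74777221679688), 12.351385116577148)
```

Call:
{"fn": "step_arm", "kwargs": {
  "steps": [
    {"jaw": 0.37, "tx": 0.502, "ty": -0.447, "tz": -0.04, "az": -1.29},
    {"jaw": 0.37, "tx": 0.502, "ty": -0.447, "tz": -0.04, "az": -1.29},
    {"jaw": 0.37, "tx": 0.502, "ty": -0.447, "tz": -0.04, "az": -1.29},
    {"jaw": 0.37, "tx": 0.502, "ty": -0.447, "tz": -0.04, "az": -1.29},
    {"jaw": 0.37, "tx": 0.502, "ty": -0.447, "tz": -0.04, "az": -1.29},
    {"jaw": 0.37, "tx": 0.502, "ty": -0.447, "tz": -0.04, "az": -1.29},
    {"jaw": 0.37, "tx": 0.502, "ty": -0.447, "tz": -0.04, "az": -1.29},
    {"jaw": 0.37, "tx": 0.502, "ty": -0.447, "tz": -0.04, "az": -1.29}
  ]
}}

```text
invalid input
```

Call:
{"fn": "step_arm", "kwargs": {
  "steps": [
    {"jaw": 0.37, "tx": 0.502, "ty": -0.447, "tz": -0.04, "ax": 0, "ay": 0, "az": -1.29},
    {"jaw": 0.37, "tx": 0.502, "ty": -0.447, "tz": -0.04, "ax": 0, "ay": 0, "az": -1.29},
    {"jaw": 0.37, "tx": 0.502, "ty": -0.447, "tz": -0.04, "ax": 0, "ay": 0, "az": -1.29},
    {"jaw": 0.37, "tx": 0.502, "ty": -0.447, "tz": -0.04, "ax": 0, "ay": 0, "az": -1.29},
    {"jaw": 0.37, "tx": 0.502, "ty": -0.447, "tz": -0.04, "ax": 0, "ay": 0, "az": -1.29},
    {"jaw": 0.37, "tx": 0.502, "ty": -0.447, "tz": -0.04, "ax": 0, "ay": 0, "az": -1.29},
    {"jaw": 0.37, "tx": 0.502, "ty": -0.447, "tz": -0.04, "ax": 0, "ay": 0, "az": -1.29},
    {"jaw": 0.37, "tx": 0.502, "ty": -0.447, "tz": -0.04, "ax": 0, "ay": 0, "az": -1.29}
  ]
}}

```text
time: 1.6
tool_pos: [0.3708, -0.1793, 0.2378]
ee_rot: [3.14, 0.001, 1.513]
wrist_force: [0.6, -0.4, 0.6]
width: 0.0362
```

Call:
{"fn": "step_arm", "kwargs": {
  "steps": [
    {"jaw": 0.37, "tx": 0.24, "ty": 0.124, "tz": -0.01, "ax": 0, "ay": 0, "az": -0.09},
    {"jaw": 0.37, "tx": 0.24, "ty": 0.124, "tz": -0.01, "ax": 0, "ay": 0, "az": -0.09},
    {"jaw": 0.37, "tx": 0.24, "ty": 0.124, "tz": -0.01, "ax": 0, "ay": 0, "az": -0.09},
    {"jaw": 0.37, "tx": 0.24, "ty": 0.124, "tz": -0.01, "ax": 0, "ay": 0, "az": -0.09},
    {"jaw": 0.37, "tx": 0.24, "ty": 0.124, "tz": -0.01, "ax": 0, "ay": 0, "az": -0.09},
    {"jaw": 0.37, "tx": 0.24, "ty": 0.124, "tz": -0.01, "ax": 0, "ay": 0, "az": -0.09},
    {"jaw": 0.37, "tx": 0.24, "ty": 0.124, "tz": -0.01, "ax": 0, "ay": 0, "az": -0.09},
    {"jaw": 0.37, "tx": 0.24, "ty": 0.124, "tz": -0.01, "ax": 0, "ay": 0, "az": -0.09}
  ]
}}

```text
time: 2.4
tool_pos: [0.5083, 0.053, 0.2475]
ee_rot: [3.141, 0.002, 1.603]
wrist_force: [0.3, 0.1, -0.2]
width: 0.0346
```

```bash
cat > m.py <<'E'
from h import *
import sys
o=get_obs();print(o['time'],o['tool_pos'].round(4),o['ee_rot'].round(3),'F',o['wrist_force'].round(1),o['width'])
p,d,cm=shot('wrist',sys.argv[1]);C=cloud(d,cm)
h=cv2.cvtColor(p,cv2.COLOR_RGB2HSV)
near=np.hypot(C[...,0]-.509,C[...,1]-.0535)<.05
y=((h[...,0]>18)&(h[...,0]<36)&(h[...,1]>120)&(h[...,2]>60)&near).astype(np.uint8)
n,l,s,c=cv2.connectedComponentsWithStats(y)
print('comps',[(s[i].tolist()) for i in range(1,n) if s[i,4]>30])
Q=C[y>0]
if len(Q):
    r=cv2.minAreaRect((Q[:,:2]*1000).astype(np.float32));print('yellow',r,'z',np.percentile(Q[:,2],[5,50,95]).round(4))
    print('box',cv2.boxPoints(r).round(1).tolist(),np.median(Q,0))
E
python3 m.py w1.png
```

```text
2.4 [0.5083 0.053  0.2475] [3.141e+00 2.000e-03 1.603e+00] F [ 0.3  0.1 -0.2] 0.03460371229601174
comps [[291, 168, 69, 42, 1871], [233, 267, 18, 67, 568], [396, 267, 17, 67, 569], [144, 350, 381, 14, 3355]]
yellow ((511.58135986328125, 63.24351119995117), (75.5926284790039, 50.19050216674805), 11.311843872070312) z [0.1127 0.3592 0.3627]
box [[469.6000061035156, 80.4000015258789], [479.3999938964844, 31.200000762939453], [553.5999755859375, 46.0], [543.7000122070312, 95.30000305175781]] [0.51534387 0.07166146 0.35919609]
```

View pics/w1.png

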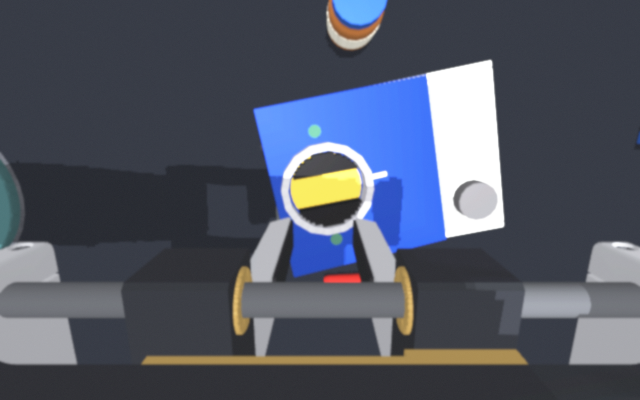

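The wrist view shows the slot's yellow floor at about (326,188), nearly along the box's x. The collar is a light ring round it and the green dots are at (315,131) and (337,239).

```bash
sed -i 's/<.05$/<.05;near\&=(C[...,2]<.145)\&(C[...,2]>.09)/' m.py; cat >> m.py <<'E'
    print('yaw deg long axis', np.degrees(np.arctan2(*np.linalg.svd((Q-Q.mean(0))[:,:2],full_matrices=False)[2][0][::-1])))
# collar: bright, unsaturated, above cover
g=near&(h[...,1]<60)&(h[...,2]>120)&(np.hypot(C[...,0]-.509,C[...,1]-.0535)<.046)&(C[...,2]>.115)
A=C[g][:,:2]; 
if len(A)>20:
    s=np.linalg.lstsq(np.c_[2*A,np.ones(len(A))],(A**2).sum(1),rcond=None)[0];print('collar',len(A),s[:2],np.sqrt(s[2]+s[:2]@s[:2]),C[g][:,2].mean())
# box outline from cover blue + deck
b=(h[...,0]>105)&(h[...,0]<130)&(h[...,1]>150)&(h[...,2]>90)&(C[...,2]>.08)
print('cover',cv2.minAreaRect((C[b][:,:2]*1000).astype(np.float32)),b.sum())
E
python3 m.py w2.png
```

```text
2.45 [0.5082 0.0524 0.2477] [3.141e+00 2.000e-03 1.602e+00] F [0.3 0.4 0.8] 0.03490792153323574
comps [[292, 167, 68, 42, 1829]]
yellow ((509.48046875, 60.97356033325195), (64.43009185791016, 46.31978988647461), 10.90963077545166) z [0.1113 0.116  0.1214]
box [[473.5, 77.5999984741211], [482.20001220703125, 32.099998474121094], [545.5, 44.29999923706055], [536.7000122070312, 89.80000305175781]] [0.50806115 0.0511091  0.11595125]
yaw deg long axis 5.7771148939929695
collar 2196 [0.51285523 0.05446009] 0.03856301878507534 0.1276850091993497
cover ((533.021728515625, 98.1596908569336), (163.04640197753906, 245.26869201660156), 13.291372299194336) 19379
```

Call:
{"fn": "step_arm", "kwargs": {
  "steps": [
    {"jaw": 0.34, "tx": 0.0015, "ty": 0.0018, "tz": 0.05, "ax": 0, "ay": 0, "az": -0.09},
    {"jaw": 0.34, "tx": 0.0015, "ty": 0.0018, "tz": 0.095, "ax": 0, "ay": 0, "az": -0.09},
    {"jaw": 0.34, "tx": 0.0015, "ty": 0.0018, "tz": 0.095, "ax": 0, "ay": 0, "az": -0.09},
    {"jaw": 0.34, "tx": 0.0015, "ty": 0.0018, "tz": 0.095, "ax": 0, "ay": 0, "az": -0.09}
  ]
}}

```text
time: 2.9
tool_pos: [0.5094, 0.0524, 0.1531]
ee_rot: [-3.141, 0.002, 1.689]
wrist_force: [0.7, 0.3, 0.9]
width: 0.0319
```

```bash
python3 m.py w3.png; python3 -c "
import cv2
cv2.imwrite('pics/w3c.png',cv2.resize(cv2.imread('pics/w3.png')[100:400,160:480],None,fx=2,fy=2))"
```

```text
2.9 [0.5094 0.0524 0.1531] [-3.141e+00  2.000e-03  1.689e+00] F [0.7 0.3 0.9] 0.03185501224387004
comps [[277, 194, 99, 49, 3118]]
yellow ((510.8869934082031, 61.99724578857422), (66.32579803466797, 47.98593521118164), 10.602197647094727) z [0.1108 0.1153 0.1207]
box [[473.8999938964844, 79.5], [482.70001220703125, 32.29999923706055], [547.9000244140625, 44.5], [539.0999755859375, 91.69999694824219]] [0.51168588 0.05484838 0.11528229]
yaw deg long axis 11.617218278755402
collar 2940 [0.51319026 0.05442585] 0.03900197205403927 0.12826258771264024
cover ((542.4551391601562, 61.08253860473633), (163.20883178710938, 168.45068359375), 13.653660774230957) 29240
```

View pics/w3c.png

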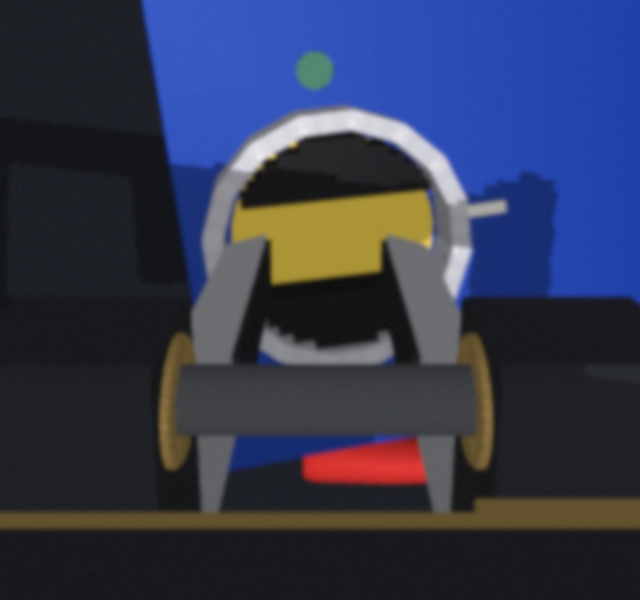

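The close-up shows the fingertips just over the slot. The slot runs about 6° further counter-clockwise than the jaws, so the dial is near 0, and its centre is about 2 mm to the right.

Call:
{"fn": "step_arm", "kwargs": {
  "steps": [
    {"jaw": 0.34, "tx": 0.0015, "ty": 0.0017, "tz": 0.005, "ax": 0, "ay": 0, "az": -0.1},
    {"jaw": 0.34, "tx": 0.0015, "ty": 0.0017, "tz": 0.015, "ax": 0, "ay": 0, "az": -0.1},
    {"jaw": 0.34, "tx": 0.0015, "ty": 0.0017, "tz": 0.024, "ax": 0, "ay": 0, "az": -0.1},
    {"jaw": 0.34, "tx": 0.0015, "ty": 0.0017, "tz": 0.024, "ax": 0, "ay": 0, "az": -0.1}
  ]
}}

```text
time: 3.35
tool_pos: [0.5125, 0.0541, 0.131]
ee_rot: [3.138, 0.002, 1.788]
wrist_force: [-0.1, 0.5, -0.7]
width: 0.032
```

```bash
python3 m.py w4.png; python3 -c "
import cv2
cv2.imwrite('pics/w4c.png',cv2.resize(cv2.imread('pics/w4.png')[100:400,160:480],None,fx=2,fy=2))"
```

```text
3.35 [0.5125 0.0541 0.131 ] [3.138e+00 2.000e-03 1.788e+00] F [-0.1  0.5 -0.7] 0.03198562993170034
comps [[265, 206, 110, 49, 2935]]
yellow ((509.9407958984375, 56.47265625), (45.16722106933594, 62.554969787597656), 79.41915893554688) z [0.1118 0.1153 0.1267]
box [[475.0, 40.0], [536.5, 28.5], [544.7999877929688, 72.9000015258789], [483.29998779296875, 84.4000015258789]] [0.51209497 0.05430377 0.11525168]
yaw deg long axis 7.170843846711353
collar 2982 [0.51275992 0.05581858] 0.03808278261814273 0.1283523619861598
cover ((542.3306884765625, 61.39263153076172), (163.6305389404297, 167.90585327148438), 13.607303619384766) 34410
```

View pics/w4c.png

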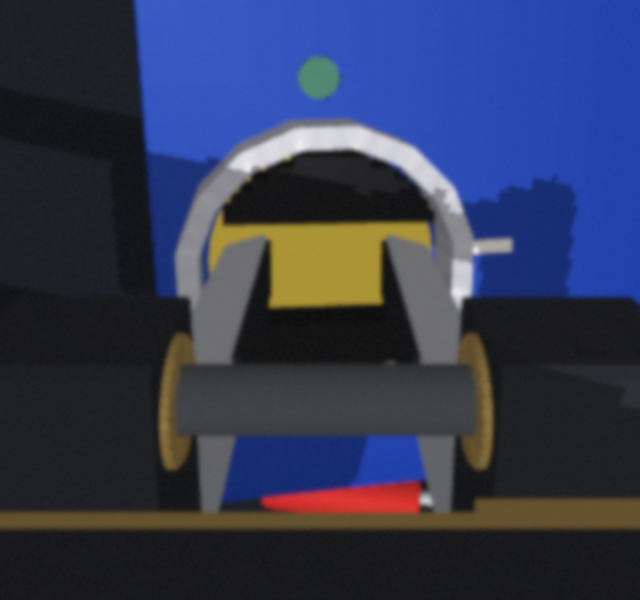

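Jaws and slot are now parallel, with the fingertips inside the slot and roughly centred, within 1 mm. I press down now.

Call:
{"fn": "step_arm", "kwargs": {
  "steps": [
    {"jaw": 0.34, "tx": 0, "ty": -0.001, "tz": 0.006, "ax": 0, "ay": 0, "az": 0},
    {"jaw": 0.34, "tx": 0, "ty": -0.0015, "tz": 0.011, "ax": 0, "ay": 0, "az": 0},
    {"jaw": 0.34, "tx": 0, "ty": -0.002, "tz": 0.016, "ax": 0, "ay": 0, "az": 0},
    {"jaw": 0.34, "tx": 0, "ty": -0.003, "tz": 0.02, "ax": 0, "ay": 0, "az": 0},
    {"jaw": 0.34, "tx": 0, "ty": -0.003, "tz": 0.022, "ax": 0, "ay": 0, "az": 0},
    {"jaw": 0.34, "tx": 0, "ty": -0.003, "tz": 0.022, "ax": 0, "ay": 0, "az": 0}
  ]
}}

```text
time: 4.0
tool_pos: [0.5101, 0.0534, 0.1094]
ee_rot: [3.137, 0.003, 1.788]
wrist_force: [1.0, 0.6, 2.2]
width: 0.0318
```

Call:
{"fn": "step_arm", "kwargs": {
  "steps": [
    {"jaw": 0.34, "tx": 0, "ty": 0, "tz": 0.001, "ax": 0, "ay": 0, "az": 0},
    {"jaw": 0.34, "tx": 0, "ty": 0, "tz": 0.002, "ax": 0, "ay": 0, "az": 0},
    {"jaw": 0.34, "tx": 0, "ty": 0, "tz": 0.002, "ax": 0, "ay": 0, "az": 0}
  ]
}}

```text
time: 4.3
tool_pos: [0.5101, 0.0534, 0.1079]
ee_rot: [3.137, 0.003, 1.788]
wrist_force: [-0.1, -0.8, 4.8]
width: 0.032
```

Call:
{"fn": "step_arm", "kwargs": {
  "steps": [
    {"jaw": 0.34, "tx": 0, "ty": 0, "tz": 0.001, "ax": 0, "ay": 0, "az": 0},
    {"jaw": 0.34, "tx": 0, "ty": 0, "tz": 0.0015, "ax": 0, "ay": 0, "az": 0},
    {"jaw": 0.34, "tx": 0, "ty": 0, "tz": 0.0015, "ax": 0, "ay": 0, "az": 0}
  ]
}}

```text
time: 4.6
tool_pos: [0.5101, 0.0534, 0.1078]
ee_rot: [3.136, 0.003, 1.788]
wrist_force: [-2.4, -0.9, 8.1]
width: 0.032
```

Call:
{"fn": "step_arm", "kwargs": {
  "steps": [
    {"jaw": 0.34, "tx": 0, "ty": 0, "tz": 0.0018, "ax": 0, "ay": 0, "az": 0.1},
    {"jaw": 0.34, "tx": 0, "ty": 0, "tz": 0.0018, "ax": 0, "ay": 0, "az": 0.2},
    {"jaw": 0.34, "tx": 0, "ty": 0, "tz": 0.0018, "ax": 0, "ay": 0, "az": 0.3},
    {"jaw": 0.34, "tx": 0, "ty": 0, "tz": 0.0018, "ax": 0, "ay": 0, "az": 0.4},
    {"jaw": 0.34, "tx": 0, "ty": 0, "tz": 0.0018, "ax": 0, "ay": 0, "az": 0.5},
    {"jaw": 0.34, "tx": 0, "ty": 0, "tz": 0.0018, "ax": 0, "ay": 0, "az": 0.6}
  ]
}}

```text
time: 5.2
tool_pos: [0.5101, 0.0531, 0.1078]
ee_rot: [3.134, 0.0, 1.185]
wrist_force: [-2.8, -1.4, 9.5]
width: 0.0321
```

```bash
cat > s.py <<'E'
from h import *
a=[]
for i in range(3):
    shot('wrist','t%d.png'%i); o=get_obs(); print(o['time'],o['tool_pos'].round(4),o['ee_rot'].round(3),'F',o['wrist_force'].round(1),'T',o['wrist_torque'].round(3))
E
python3 s.py; python3 -c "
import cv2
cv2.imwrite('pics/w5c.png',cv2.resize(cv2.imread('pics/t2.png')[100:400,160:480],None,fx=2,fy=2))"
```

```text
5.25 [0.5101 0.053  0.1078] [3.134 0.    1.181] F [-4.1 -1.5  9.6] T [-0.327  0.545 -0.081]
5.3 [0.5101 0.053  0.1078] [3.134 0.    1.187] F [-2.9 -1.7  9.4] T [-0.315  0.528 -0.052]
5.35 [0.5101 0.053  0.1078] [3.135 0.    1.188] F [-3.9 -0.6 10.1] T [-0.29   0.495 -0.069]
```

View pics/w5c.png

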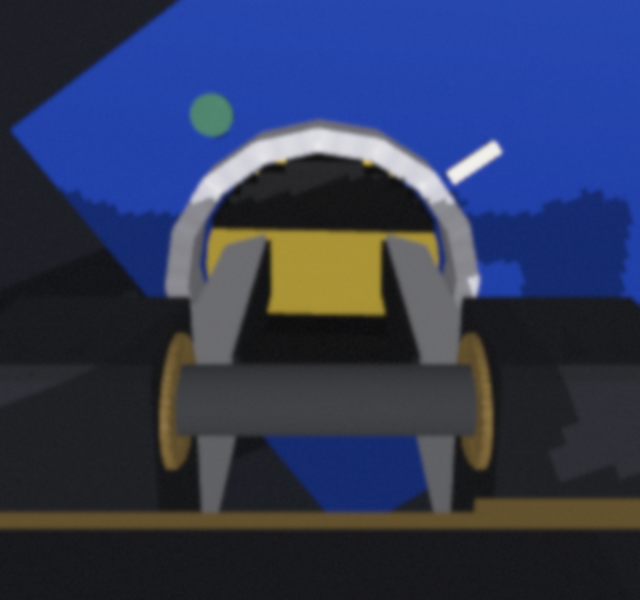

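The dial follows the fingers with almost no lag (slot parallel to the jaws, now about 0.6 rad), and the cover is held shut at 10 N. I keep turning.

Call:
{"fn": "step_arm", "kwargs": {
  "steps": [
    {"jaw": 0.34, "tx": 0, "ty": 0, "tz": 0.0018, "ax": 0, "ay": 0, "az": 0.1},
    {"jaw": 0.34, "tx": 0, "ty": 0, "tz": 0.0018, "ax": 0, "ay": 0, "az": 0.2},
    {"jaw": 0.34, "tx": 0, "ty": 0, "tz": 0.0018, "ax": 0, "ay": 0, "az": 0.3},
    {"jaw": 0.34, "tx": 0, "ty": 0, "tz": 0.0018, "ax": 0, "ay": 0, "az": 0.4},
    {"jaw": 0.34, "tx": 0, "ty": 0, "tz": 0.0018, "ax": 0, "ay": 0, "az": 0.5},
    {"jaw": 0.34, "tx": 0, "ty": 0, "tz": 0.0018, "ax": 0, "ay": 0, "az": 0.6},
    {"jaw": 0.34, "tx": 0, "ty": 0, "tz": 0.0018, "ax": 0, "ay": 0, "az": 0.7},
    {"jaw": 0.34, "tx": 0, "ty": 0, "tz": 0.0018, "ax": 0, "ay": 0, "az": 0.8}
  ]
}}

```text
time: 6.15
tool_pos: [0.5095, 0.0525, 0.1077]
ee_rot: [3.136, -0.004, 0.384]
wrist_force: [-4.3, -1.2, 11.2]
width: 0.0317
```

```bash
python3 s.py; python3 -c "
import cv2
cv2.imwrite('pics/w6c.png',cv2.resize(cv2.imread('pics/t2.png')[100:400,160:480],None,fx=2,fy=2))"
```

```text
6.2 [0.5096 0.0525 0.1077] [ 3.136 -0.004  0.381] F [-3.4 -2.  10.2] T [-0.281  0.774 -0.005]
6.25 [0.5097 0.0525 0.1077] [ 3.136 -0.004  0.386] F [-3.  -2.6 10.8] T [-0.29   0.75  -0.031]
6.3 [0.5097 0.0526 0.1078] [ 3.136 -0.004  0.388] F [-4.6 -1.2 10.1] T [-0.256  0.778 -0.005]
```

View pics/w6c.png

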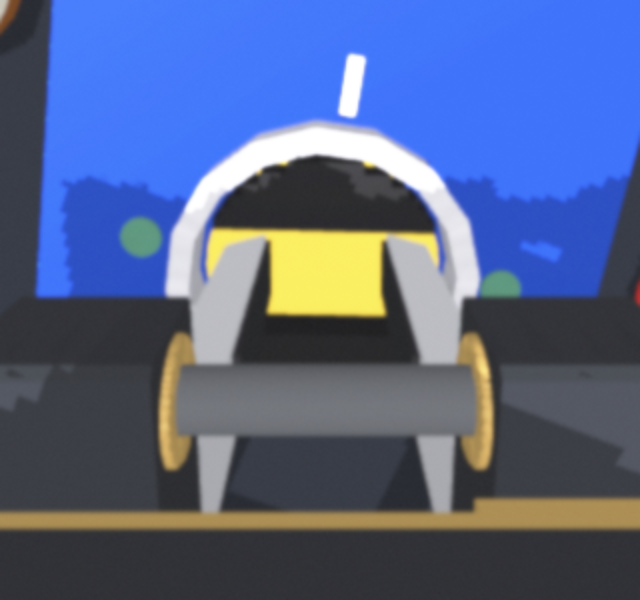

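Dial at about 1.41 rad. The line to the green dots at (141,237) and (501,289) is still about 8° off the slot.

Call:
{"fn": "step_arm", "kwargs": {
  "steps": [
    {"jaw": 0.34, "tx": 0, "ty": 0, "tz": 0.0018, "ax": 0, "ay": 0, "az": 0.06},
    {"jaw": 0.34, "tx": 0, "ty": 0, "tz": 0.0018, "ax": 0, "ay": 0, "az": 0.12},
    {"jaw": 0.34, "tx": 0, "ty": 0, "tz": 0.0018, "ax": 0, "ay": 0, "az": 0.17},
    {"jaw": 0.34, "tx": 0, "ty": 0, "tz": 0.0018, "ax": 0, "ay": 0, "az": 0.17}
  ]
}}

```text
time: 6.7
tool_pos: [0.5096, 0.0525, 0.1078]
ee_rot: [3.136, -0.006, 0.217]
wrist_force: [-3.0, -0.9, 9.7]
width: 0.0318
```

```bash
python3 s.py; python3 -c "
import cv2
cv2.imwrite('pics/w7c.png',cv2.resize(cv2.imread('pics/t2.png')[100:400,160:480],None,fx=2,fy=2))"
```

```text
6.75 [0.5095 0.0524 0.1078] [ 3.136 -0.006  0.217] F [-4.1 -0.6  9.3] T [-0.009  0.675  0.039]
6.8 [0.5095 0.0525 0.1078] [ 3.136 -0.006  0.217] F [-3.6 -0.9 10.7] T [-0.049  0.688 -0.036]
6.85 [0.5095 0.0525 0.1077] [ 3.136 -0.006  0.217] F [-3.  -1.6 10.3] T [-0.058  0.653 -0.011]
```

View pics/w7c.png

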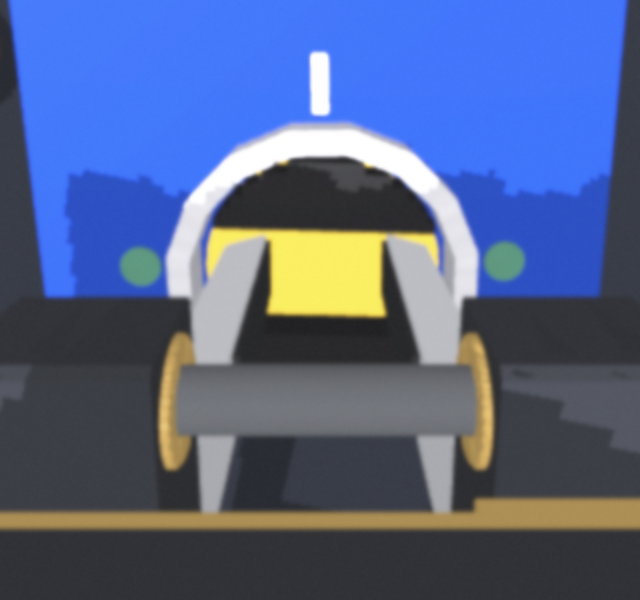

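The slot now lies along the green dots at (140,266) and (504,261), about 1–2° past the line. I withdraw straight up.

Call:
{"fn": "step_arm", "kwargs": {
  "steps": [
    {"jaw": 0.34, "tx": 0, "ty": 0, "tz": -0.003, "ax": 0, "ay": 0, "az": 0},
    {"jaw": 0.34, "tx": 0, "ty": 0, "tz": -0.01, "ax": 0, "ay": 0, "az": 0},
    {"jaw": 0.34, "tx": 0, "ty": 0, "tz": -0.02, "ax": 0, "ay": 0, "az": 0},
    {"jaw": 0.34, "tx": 0, "ty": 0, "tz": -0.05, "ax": 0, "ay": 0, "az": 0},
    {"jaw": 0.34, "tx": 0, "ty": 0, "tz": -0.09, "ax": 0, "ay": 0, "az": 0},
    {"jaw": 0.34, "tx": 0, "ty": 0, "tz": -0.13, "ax": 0, "ay": 0, "az": 0},
    {"jaw": 0.34, "tx": 0, "ty": 0, "tz": -0.13, "ax": 0, "ay": 0, "az": 0}
  ]
}}

```text
time: 7.55
tool_pos: [0.5114, 0.0531, 0.245]
ee_rot: [3.134, -0.018, 0.218]
wrist_force: [0.1, 0.6, 0.7]
width: 0.032
```

```bash
python3 m.py w8.png
```

```text
7.55 [0.5114 0.0531 0.245 ] [ 3.134 -0.018  0.218] F [0.1 0.6 0.7] 0.03197444558709311
comps [[288, 176, 67, 31, 1923]]
yellow ((509.8038330078125, 52.90996551513672), (32.22645950317383, 65.93125915527344), 11.264766693115234) z [0.0995 0.1008 0.1045]
box [[487.6000061035156, 82.0999984741211], [500.3999938964844, 17.399999618530273], [532.0, 23.700000762939453], [519.2000122070312, 88.4000015258789]] [0.5083978  0.0529649  0.10080537]
yaw deg long axis -78.89391597689423
collar 506 [0.50947547 0.05329973] 0.03916523478970118 0.11550073764056701
cover ((528.5567626953125, 109.68022155761719), (164.00216674804688, 269.9686584472656), 13.367956161499023) 23022
```

View pics/w8.png

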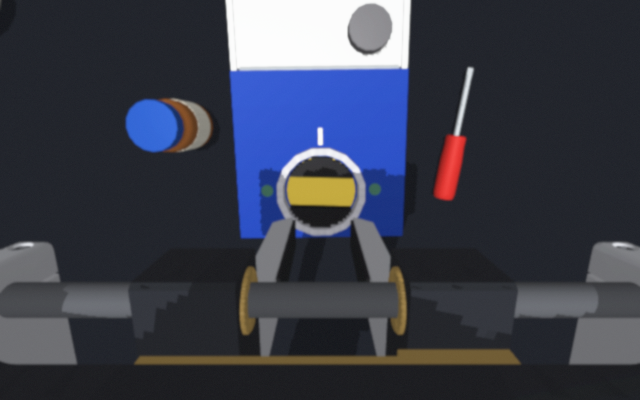

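The cover stays down with the fingers clear: slot floor at 0.101 m, slot (321,191) in line with the dots at (267,191) and (375,189). The filter, jar and driver show no sign of having been moved.

```bash
python3 -c "
from bench import *
print(close_job())"
```

```text
the job is handed in; nothing more can be done
None
```

The lamp cover is shut and locked, the fingertips are clear, and I handed the job in at about 7.6 s. I set the fingertips in the slot, pressed the cover to its stop and held it with 8–11 N. Then I turned the dial clockwise from about 0 to about 1.6 rad and withdrew straight up.

**Last checks, with the fingers clear:**
- **Cover:** it stayed down. The slot floor measured 0.101 m and the collar top 0.1155 m, against 0.101 and 0.115 m for shut. I saw at most 1 mm of the expected 2 mm rise, which is within the camera's accuracy.
- **Dial:** the slot points at the two green dots. By angle it is about 2° past the quarter turn, still within the 1.62 rad stop.
- **Force:** the wrist force was back to about zero.
- **Other things:** the filter, jar and driver look undisturbed in the last picture. I did not look again at the beaker, tray, dish or wash bottle, but the arm went nowhere near them after the first move across.

One early reading disagreed: from higher up, the camera put the slot 6–7° off its true direction. I corrected this from the close-up picture before going into the slot.

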